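Load a circuit board into a test fixture and switch it on

TASK

Take the green circuit board out of the black rack, slide it down gently (no dropping) into the guides of the beige test fixture and press it fully home in the sprung connector. Only when it is home, push the red lever on the fixture all the way over, away from the side it leans to, to switch the power on, then let go. Leave the blue board in the rack and do not disturb the meter, the jar or the screwdriver.

Things in the scene. Friction and masses are not known exactly. Their poses are not given: they have to be found in the camera images.
- green_board: Loose green circuit board upright in one of the rack's two places, 0.1-0.2 kg. Plate 6 mm thick (x), 100 wide (y), 70 high (z). On top, centred, a bright green grip block 14 mm (x) by 50 (y), from 70 to 100 mm above the origin. Origin: centre of the underside. Both faces alike: fits either way round. Chips stand out 1.5 mm from the faces.
- blue_board: Loose blue board with a blue grip block, same shape and size as the green board, upright in the rack's other place. It stays there.
- rack: Fixed black rack, base 130 x 130 mm, 12 mm thick; origin: centre of the underside. Board places at x = -35 and +35 mm of its frame (which board is where varies): boards stand on the base, 12 mm above the table, thickness along the rack's x, side edges in grey channels that reach 50 mm above the table, with 1.5 mm of play on every side.
- fixture: Fixed beige test fixture, housing 120 mm (x) by 240 mm (y from -80 to +160), 20 mm high. Origin: on the table under the middle of the board slot. The slot lies along its y, the board's thickness along its x. Pushed home, the board stands on the housing, its grip block 90 to 120 mm above the table.
- slot (a point): Middle of the slot's floor, 20 mm above the table; axes as the fixture's. The board is home when its origin is here (the contact leaves it about 1 mm to +x).
- mouth (a point): Middle of the slot's mouth, 93 mm above the table. Two white U channels, each 16 mm long in y, centred at y = -50 and +50 mm of the fixture, stand from 20 to 85 mm above the table; from 85 to 93 mm they flare out by 4 mm on every side. Inner gap 8 mm in x (board 6 mm), 103 mm in y (board 100 mm).
- connector (a point): Middle of the connector low between the guides: black sides 34 mm above the table, 76 mm long, and on the -x side a brass sprung contact bar, top 38 mm above the table. Over the last 15 mm of travel the board must be pushed down past it with roughly 3 to 10 N; merely let go, it stops about 6 mm short of home. This point is 30 mm above the table.
- power (a joint): Angle of the fixture's power lever, rad: 0 = leaning to the fixture's -x (off; starts at 0 to 0.15), 1.0 = stop, leaning to its +x (on). It turns about the fixture's y and stays where it is left; 1 to 2 N at the knob moves it.
- power_tip (a point): Centre of the lever's red ball knob (26 mm in diameter) on a 10 mm rod, 60 mm from the pivot. Pivot at x = 0, y = 115, z = 42 mm of the fixture's frame; the knob's centre goes from x = -29 to +29 mm there, 95 mm (ends) to 102 mm (middle) above the table. The black base block is 70 (x) by 50 mm, top 45 mm above the table, its hub 55 mm.
- meter: Loose orange multimeter lying on the bench, 75 x 150 mm, 35 mm high, beyond the work. Origin: centre of the underside. Bystander.
- jar: Loose small jar with white cap, 48 mm in diameter, 55 mm high, beyond the work. Origin: centre of the underside. Bystander.
- driver: Loose screwdriver, 170 mm long, lying on the bench beyond the work. Bystander.
Things that resemble listed ones, but are neither listed nor needed, are in the scene too. Leave any pink or yellow look-alike of the green_board alone.

How it is judged:
On the way, in this order (a step that is already met when the one before it is completed fails the run):
1. the green board is fully home in the fixture's slot while the power is still off (z of green_board in the frame of slot between -0.004 and 0.003 m and horizontal distance between green_board and slot below 0.005 m and angle between the z axis of green_board and the z axis of fixture, either way round below 0.06 rad and angle between the y axis of green_board and the y axis of fixture, either way round below 0.06 rad and value of joint power below 0.3 rad), for 0.2 s.
2. the power lever is pushed fully over (value of joint power above 0.88 rad), for 0.2 s.
At the end, for the whole second after the job is handed in: Green board released, at rest in the slot: within 5 mm of its middle, under 3 mm above its floor, upright and in line within 0.06 rad; power lever past 0.88 rad; blue board within 20 mm of its start, upright within 0.12 rad (z of green_board in the frame of slot between -0.004 and 0.003 m and horizontal distance between green_board and slot below 0.005 m and angle between the z axis of green_board and the z axis of fixture, either way round below 0.06 rad and angle between the y axis of green_board and the y axis of fixture, either way round below 0.06 rad and linear speed of green_board below 0.02 m/s and value of joint power above 0.88 rad and distance of blue_board from where it was at the start of the episode below 0.02 m and angle between blue_board's own z axis and vertical below 0.12 rad); the robot touches nothing.
It fails at once if the power lever is past 0.5 rad while the green board is not home (more than 5 mm above the slot's floor or off the slot) (value of joint power above 0.5 rad and (z of green_board in the frame of slot above 0.005 m or horizontal distance between green_board and slot above 0.008 m)).
It fails at once if the green board is dropped or slammed into the slot (faster than 0.45 m/s within it) (linear speed of green_board above 0.45 m/s and horizontal distance between green_board and slot below 0.02 m and z of green_board in the frame of slot below 0.07 m).
It fails at once if the blue board is pulled out or knocked over (moved more than 30 mm or tipped by 0.3 rad) (distance of blue_board from where it was at the start of the episode above 0.03 m or angle between blue_board's own z axis and vertical above 0.3 rad).
It fails at once if the meter, the jar or the screwdriver is moved more than 30 mm, or the jar tipped (distance of any of meter, jar, driver from where it was at the start of the episode above 0.03 m or angle between jar's own z axis and vertical above 0.4 rad).
It also fails if it takes over 58 s, if anything falls off the work surface, if the arm or the gripper's body presses on something with over 40 N, if the wrist force passes 120 N, or if a joint passes its speed limit or range.

ROBOT

A 6-joint arm with a two-finger parallel gripper is mounted at the origin on the work surface. World frame = base frame: x ahead of the robot, y to its left, z up, the work surface at z = 0. Lengths are in m, angles in rad, forces in N, time in s.
With the tool pointing down it reaches from about 0.25 to 0.775 m from the base axis. Payload 8.9 kg.
Tool frame: the origin (TCP) lies on the mounting face of the last link; the fingertips stand 173 mm ahead of it and the grasp point (between the pads) lies 155 mm ahead of it; z points along the fingers, y is the line along which they close (so a half turn about z gives the same grasp; the last joint's range is limited). The gripper opens to 85 mm and grips with 20 to 120 N. Pads are 22 mm wide; open, the fingers measure 114 mm over their backs; the gripper's body (76 mm by 85 mm) begins 54 mm behind the grasp point. The pads swing forward as they close: fully open they stand 13 mm farther back than shut.
Start: joints at [1.018, 0.291, -0.153, 1.127, 0, 1.431], TCP at [0.211, 0.481, 0.405] pointing down, gripper open.
Joint ranges: [-2.52, 2.52], [-0.91, 1.74], [-1.3, 1.37], [-1.96, 2.02], [-1.52, 1.47], [-3.14, 3.14]. Speed limits (rad/s): [2.22, 2.22, 2.79, 3.14, 3.14, 3.14].

INTERFACE

Orientations are given as a rotation vector (axis times angle).
In Python, from workcell import bot, imaging gives the robot as it stands. The module is installed in compiled form; this text tells all that it offers. Calls block until the motion is done:
- bot.reach(position, orientation): joint-space move of the TCP to a pose.
- bot.move_l(position, ori=None, feed=0.15): straight line of the TCP; ori=None keeps the orientation; feed is the mean speed in m/s.
- bot.move_joints(angles): joint-space move.
- bot.set_gripper(opening, effort=None): finger opening in m; effort is the grip in N (None keeps the last); returns when the fingers have stopped.
- bot.dwell(seconds).
- bot.ik(position, orientation): joint angles nearest the present ones, or None.
- bot.state(): the state.
- imaging.get_image(name): name is "side" or "top"; returns a dict with "color" (400x640x3 uint8, red, green, blue), "range_z" (400x640 float32, m along the optical axis (not along the pixel's ray), 0 where there is no reading), "K" (3x3 intrinsics, pixels), "R" (3x3) and "t" (3): a world point X has camera coordinates R X + t. Camera axes: x right, y down, z forward; pixel columns grow to the right and rows downward; lengths in m; the calibration is good to about 2 mm. A picture is of the moment at which its call begins.
A pose or a line that the arm cannot do raises bot.IKError and nothing moves.
- bot.hand_in(): hands the job in; it is judged then, once.
The state is a dict: "time_s": time; "joint_positions": joint angles; "qd": joint speeds; "tau": joint torques, N m; "ee_pos": TCP position; "tcp_rot": TCP orientation; "ft_force": force on the tool from outside, world axes, zero at the start; "ft_torque": the same for the moment, N m; "finger_gap": finger opening in m; "finger_force": force on a finger pad.
Only numpy, scipy, OpenCV 4.12 (cv2) and the standard library are available. Lean on these libraries where they do the work, as an engineer would, in place of code of your own. Each camera call takes 0.05 s, during which the arm holds its last target. There are 200 camera calls.

## Working session

There is one attempt and no reset: what is moved stays moved. The work goes in short steps, each a Python script; the robot and the scene stay as the last script left them, time stands still between calls to the robot, and variables do not carry over. Pictures are saved under pics/ and viewed, at most 10 in all, crops included, and the job is handed in when it is done.

```bash
mkdir -p pics
cat > h.py <<'E'
import numpy as np, cv2
from workcell import bot, imaging
def cloud(im):
    d=im["range_z"]; v,u=np.indices(d.shape); K=im["K"]
    c=np.stack([(u-K[0,2])*d/K[0,0],(v-K[1,2])*d/K[1,1],d],-1)
    return (c-im["t"])@im["R"]
E
python3 - <<'E'
from h import *
for n in("top","side"):
    im=imaging.get_image(n); cv2.imwrite(f"pics/{n}0.png",im["color"][...,::-1]); np.savez(f"{n}0.npz",**im)
    print(n,im["K"],im["R"],im["t"],-im["R"].T@im["t"])
print(bot.state())
E
```

```text
top [[508.92359042   0.         313.35114575]
 [  0.         508.92359042 204.89386803]
 [  0.           0.           1.        ]] [[-0.00927802 -0.99986894 -0.01326696]
 [-0.99390188  0.01067888 -0.10974979]
 [ 0.10987708  0.0121678  -0.9938707 ]] [0.07099994 0.59113032 0.95492459] [0.48325995 0.05305869 1.01488995]
side [[372.08848231   0.         320.26401566]
 [  0.         372.08848231 200.88740556]
 [  0.           0.           1.        ]] [[-0.99652404 -0.07993851  0.02344499]
 [-0.06008675  0.49478824 -0.86693378]
 [ 0.05770109 -0.86532909 -0.49787162]] [0.60824178 0.08009382 0.91395547] [0.55820391 0.79986471 0.5102083 ]
{'time_s': 0.1, 'joint_positions': array([ 1.01773971e+00,  2.91193504e-01, -1.54037746e-01,  1.12669788e+00,
        9.67327383e-06,  1.43148952e+00]), 'qd': array([-1.59438464e-05, -1.08188946e-03,  2.10623061e-03, -2.70587128e-03,
       -5.43887785e-04, -7.19832456e-04]), 'tau': array([ 1.56228187e-03, -5.37976921e+01,  3.31918287e+01,  9.27862013e-03,
       -1.30358130e-04,  1.70186826e-05]), 'ee_pos': array([0.21097214, 0.48053871, 0.40421033]), 'tcp_rot': array([-6.45209913e-01, -3.07422083e+00,  1.66847286e-03]), 'ft_force': array([0.23993244, 0.35545473, 0.563795  ]), 'ft_torque': array([ 0.04455666, -0.04693705, -0.02829736]), 'finger_force': 0.0, 'finger_gap': 0.08519517378188922}
```

View pics/top0.png

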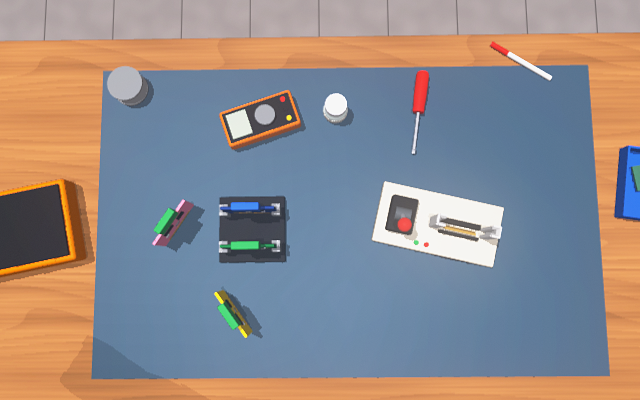

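View pics/side0.png

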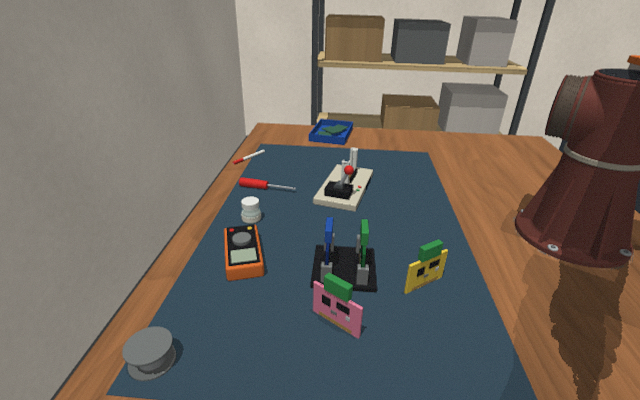

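Top view: the rack is at (252,229), with the green board at (245,245) and the blue at (245,207). The fixture is at (438,224): slot to the right (465,229), lever base to the left, red knob at (404,225). The knob leans down in the picture, i.e. towards -x. The side view agrees. The yellow and pink look-alikes stand nearby.

Run:
```python
from h import *
im=dict(np.load("top0.npz")); P=cloud(im); c=im["color"].astype(int)
v,u=np.indices(P.shape[:2])
def rect(m,name):
    p=P[m]; r=cv2.minAreaRect((p[:,:2]*1000).astype(np.float32)); print(name,len(p),"z",np.median(p[:,2]).round(4),"rect",np.round(r[0],1),np.round(r[1],1),round(r[2],2), "mean",p.mean(0).round(4))
box=lambda a,b,e,f:(u>a)&(u<b)&(v>e)&(v<f)
z=P[...,2]
print("table z",np.median(z[box(300,350,280,340)]))
g=(c[...,1]>c[...,0]+40)&(c[...,1]>c[...,2]+40)
b=(c[...,2]>c[...,0]+60)
rect(g&box(215,290,225,265)&(z>.105),"green top")
rect(b&box(215,290,195,225)&(z>.105),"blue top")
rect(box(215,290,190,270)&(z>.006)&(z<.018),"rack base")
F=box(365,512,175,272)
rect(F&(z>.015)&(z<.025),"housing")
rect(F&(z>.01),"fixture all")
rect(F&(z>.040)&(z<.05)&(u<425),"lever base")
red=(c[...,0]>150)&(c[...,1]<80)&box(390,420,205,240); rect(red&(z>.07),"knob")
rect(F&(z>.085)&(u>425)&(u<470),"chan +y"); rect(F&(z>.085)&(u>=470),"chan -y")
k=cv2.resize(im["color"][170:275,360:515,::-1],None,fx=5,fy=5,interpolation=cv2.INTER_CUBIC);cv2.imwrite("pics/fix.png",k)
```

```text
table z 0.0018020705948961608
green top 220 z 0.1129 rect [505.1 131.2] [161.1  19.1] 81.16 mean [0.5134 0.1857 0.1169]
blue top 225 z 0.1126 rect [547.  126.1] [190.6  35. ] 59.3 mean [0.5824 0.1859 0.1207]
rack base 3140 z 0.0129 rect [547.8 185. ] [139.1 154. ] 88.64 mean [0.5453 0.1844 0.0129]
housing 5561 z 0.0206 rect [ 554.9 -177.5] [240.3 121.5] 76.51 mean [ 0.5521 -0.1823  0.0206]
fixture all 7632 z 0.0215 rect [ 557.  -127.7] [355.7 161.3] 87.8 mean [ 0.5529 -0.1741  0.0357]
lever base 637 z 0.0454 rect [ 572.3 -104.7] [50.4 70. ] 76.28 mean [ 0.5766 -0.1029  0.0454]
knob 3 z 0.1048 rect [548.  -90.2] [ 2.6 17.8] 84.07 mean [ 0.5467 -0.0905  0.104 ]
chan +y 98 z 0.0923 rect [527.7 -61.5] [ 24.4 244.5] 15.49 mean [ 0.5474 -0.1354  0.2234]
chan -y 107 z 0.0919 rect [ 515.1 -110.4] [ 22.8 332.3] 7.09 mean [ 0.529  -0.2304  0.1948]
```

View pics/fix.png

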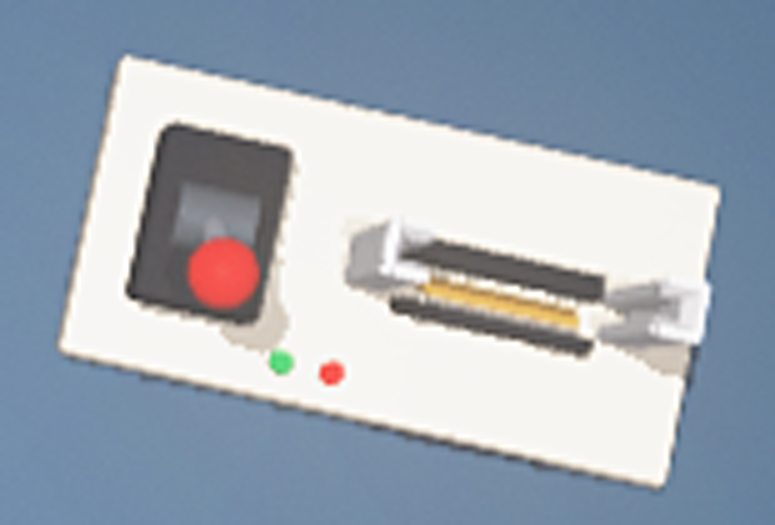

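The enlarged crop confirms the fixture frame: channels at crop (375,250) and (680,310), knob at (225,272) on the -x side. The housing fit and lever-base fit agree to within 0.2 mm. Next I refine the block tops and the channel tops.

Run:
```python
from h import *
yaw=np.radians(76.45-90); yh=np.array([-np.sin(yaw),np.cos(yaw)]); xh=np.array([np.cos(yaw),np.sin(yaw)]); C=np.array([.5549,-.1775]); O=C-.04*yh; print("O",O)
for n in("top","side"):
    im=dict(np.load(n+"0.npz")); P=cloud(im); c=im["color"].astype(int); z=P[...,2]
    g=(c[...,1]>c[...,0]+40)&(c[...,1]>c[...,2]+40); b=(c[...,2]>c[...,0]+60)
    near=lambda x,y,r:(abs(P[...,0]-x)<r)&(abs(P[...,1]-y)<.04)
    for nm,m in(("green",g&near(.513,.186,.02)),("blue",b&near(.58,.186,.025))):
        m=m&(z>.108)&(z<.117); p=P[m]
        r=cv2.minAreaRect((p[:,:2]*1000).astype(np.float32)); print(n,nm,len(p),p.mean(0).round(4),np.round(r[0],1),np.round(r[1],1),r[2], (p[:,:2].min(0)+p[:,:2].max(0))/2, "fit slope",np.polyfit(p[:,1],p[:,0],1)[0])
    q=(P[...,:2]-O); fx=q@xh; fy=q@yh
    for s in(-1,1):
        m=(abs(fx)<.02)&(abs(fy-s*.05)<.02)&(z>.088)&(z<.097); print(n,"chan",s,m.sum(),"x",fx[m].min(),fx[m].max(),"y",fy[m].min(),fy[m].max(),"z",np.median(z[m]))
    m=(c[...,0]>150)&(c[...,1]<80)&(abs(fx)<.06)&(abs(fy-.115)<.03)&(z>.08); p=P[m]; print("knob",m.sum(),fx[m].mean(),fy[m].mean(),z[m].max())
    m=(abs(z-.0206)<.003)&(abs(fx)<.075)&(fy>-.1)&(fy<.18)
    r=cv2.minAreaRect((P[m][:,:2]*1000).astype(np.float32)); print("housing",r, np.median(z[m]))
```

```text
O [ 0.54552825 -0.21638663]
top green 218 [0.5136 0.1863 0.1128] [513.8 186.8] [48.7 12.6] 89.46561431884766 [0.51374392 0.18676751] fit slope -0.0037731645513784545
top blue 217 [0.5834 0.1873 0.1126] [583.3 187.2] [48.8 13. ] 89.6354751586914 [0.5833298  0.18717986] fit slope 0.0014219491065754516
top chan -1 77 x -0.010040689672230265 0.011725807879812067 y -0.05847547733776429 -0.041628543543098494 z 0.092133843614387
top chan 1 70 x -0.010172402498045165 0.010830947682238912 y 0.042040506515193664 0.05806001422521758 z 0.0923444395101278
knob 3 -0.028350586991053528 0.12266630598993261 0.10501859274924791
housing ((554.7698974609375, -177.20489501953125), (239.67640686035156, 120.9644775390625), 76.71177673339844) 0.020619812905897948
side green 94 [0.5111 0.1922 0.1102] [511.2 190.3] [12.6 49.6] 2.260427951812744 [0.51127538 0.19034614] fit slope -0.013372436477684916
side blue 98 [0.5808 0.1917 0.1102] [581.4 189.8] [13.5 48.8] 2.745121955871582 [0.58090502 0.18957182] fit slope -0.006559689201834698
side chan -1 13 x -0.01312298080851737 0.007690542960695709 y -0.05794915636545359 -0.04047851335742562 z 0.08942898014649095
side chan 1 14 x -0.014033874127384806 0.007022096342975284 y 0.04337801667986382 0.05938521899209486 z 0.09045742620446123
knob 42 -0.029054268452674056 0.12293032149530567 0.1071371416559561
housing ((551.5249633789062, -174.2491912841797), (238.9569549560547, 116.82080078125), 76.5462646484375) 0.01851176443456147
```

```bash
cat >> h.py <<'E'
from scipy.spatial.transform import Rotation as Ro
def ori(a):  # tool down, closing line y at world angle a
    y=np.array([np.cos(a),np.sin(a),0]); z=np.array([0,0,-1.]); return Ro.from_matrix(np.stack([np.cross(y,z),y,z],1)).as_rotvec()
YAW=np.radians(-13.45); O=np.array([.544,-.2146]); G=np.array([.5125,.1885]); GY=np.radians(.2)
XH=np.array([np.cos(YAW),np.sin(YAW)]); YH=np.array([-np.sin(YAW),np.cos(YAW)])
def st():
    s=bot.state(); print("t",round(s["time_s"],2),"pos",s["ee_pos"].round(4),"f",s["ft_force"].round(1),"m",s["ft_torque"].round(2),"gap",round(s["finger_gap"],4),"ff",round(s["finger_force"],1)); return s
E
python3 - <<'E'
from h import *
for k in (0,np.pi):
    for p,a in(((*G,.255),GY),((*G,.385),GY),((*O,.385),YAW),((*O,.26),YAW),((*(O+.115*YH-.08*XH),.25),YAW)):
        q=bot.ik(p,ori(a+k)); print(k,p,None if q is None else np.round(q,2))
bot.set_gripper(.045,40)
bot.reach((*G,.32),ori(GY)) if abs(bot.ik((*G,.32),ori(GY))[5])<abs(bot.ik((*G,.32),ori(GY+np.pi))[5]) else bot.reach((*G,.32),ori(GY+np.pi))
st(); im=imaging.get_image("top"); cv2.imwrite("pics/pre.png",im["color"][...,::-1])
E
```

```text
0 (np.float64(0.5125), np.float64(0.1885), 0.255) [ 0.22  0.46 -0.32  0.79  0.    1.79]
0 (np.float64(0.5125), np.float64(0.1885), 0.385) [ 0.22  0.34 -0.13  1.1   0.    1.79]
0 (np.float64(0.544), np.float64(-0.2146), 0.385) [-0.5   0.42 -0.02  1.13  0.    1.3 ]
0 (np.float64(0.544), np.float64(-0.2146), 0.26) [-0.5   0.52 -0.21  0.85  0.    1.3 ]
0 (np.float64(0.4929427614871916), np.float64(-0.08414633621302087), 0.25) [-0.32  0.39 -0.46  0.72  0.    1.49]
3.141592653589793 (np.float64(0.5125), np.float64(0.1885), 0.255) [ 0.22  0.46 -0.32  0.79  0.   -1.36]
3.141592653589793 (np.float64(0.5125), np.float64(0.1885), 0.385) [ 0.22  0.34 -0.13  1.1   0.   -1.36]
3.141592653589793 (np.float64(0.544), np.float64(-0.2146), 0.385) [-0.5   0.42 -0.02  1.13  0.   -1.84]
3.141592653589793 (np.float64(0.544), np.float64(-0.2146), 0.26) [-0.5   0.52 -0.21  0.85  0.   -1.84]
3.141592653589793 (np.float64(0.4929427614871916), np.float64(-0.08414633621302087), 0.25) [-0.32  0.39 -0.46  0.72  0.   -1.65]
t 2.94 pos [0.5124 0.1888 0.3201] f [-0.2  0.5  0.4] m [-0.07 -0.06 -0.  ] gap 0.045 ff 0.0
```

```bash
python3 - <<'E'
from h import *
bot.move_l((*G,.255),feed=.1); st()
bot.set_gripper(0.0,50); st()
bot.move_l((*G,.270),feed=.05); st()
bot.move_l((*G,.39),feed=.12); st()
bot.reach((*O,.385),ori(YAW+np.pi)); st()
for n in("top","side"):
    im=imaging.get_image(n); np.savez(n+"1.npz",**im)
    c=im["color"][150:290,350:530] if n=="top" else im["color"][60:240,260:440]
    cv2.imwrite(f"pics/m{n}.png",cv2.resize(c[...,::-1],None,fx=3.2,fy=3.2,interpolation=cv2.INTER_CUBIC))
E
python3 - <<'E'
import cv2,numpy as np
a=cv2.imread("pics/mtop.png");b=cv2.imread("pics/mside.png")
o=np.zeros((600,1200,3),np.uint8);o[:a.shape[0],:a.shape[1]]=a;o[:b.shape[0],600:600+b.shape[1]]=b
cv2.imwrite("pics/m.png",cv2.resize(o,(800,400)))
E
```

```text
t 3.79 pos [0.5127 0.1886 0.2554] f [ 0.1  0.1 -0.3] m [ 0.02 -0.02 -0.04] gap 0.0452 ff 0.0
t 4.17 pos [0.5128 0.1886 0.2557] f [0.3 1.2 5.9] m [-0.03  0.11 -0.06] gap 0.0131 ff 49.8
t 4.62 pos [0.5126 0.1885 0.2702] f [-0.1  0.2 -2.4] m [-0.07  0.03 -0.  ] gap 0.0131 ff 48.8
t 5.78 pos [0.5122 0.1884 0.3892] f [-0.9 -0.1 -1.8] m [ 0.01 -0.05  0.02] gap 0.0132 ff 48.8
t 7.28 pos [ 0.5442 -0.2136  0.385 ] f [-0.1 -0.1 -1.6] m [ 0.04  0.01 -0.03] gap 0.0131 ff 48.8
```

View pics/m.png

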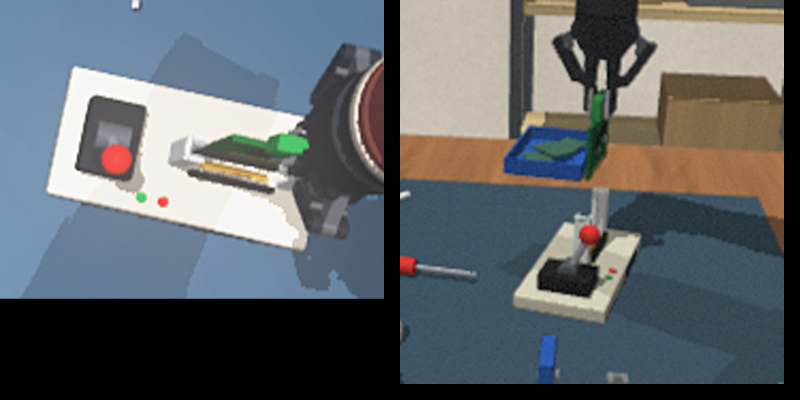

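The board is held above the slot. In the top crop the plate runs from (210,150) to (300,143), nearly in line with the channels; the side crop shows it upright above the +y channel (600,195). Next I measure the board against the channels within each camera, so the calibration bias cancels.

Run:
```python
from h import *
for n,Oc in(("top",(.5455,-.2164)),("side",(.5422,-.2132))):
    im=dict(np.load(n+"1.npz")); P=cloud(im); c=im["color"].astype(int); z=P[...,2]
    q=P[...,:2]-np.array(Oc); fx=q@XH; fy=q@YH
    i0=dict(np.load(n+"0.npz")); P0=cloud(i0); q0=P0[...,:2]-np.array(Oc); x0=q0@XH;y0=q0@YH
    for s in(-1,1):
        m=(abs(x0)<.02)&(abs(y0-s*.05)<.02)&(P0[...,2]>.086)&(P0[...,2]<.097); a=x0[m];b=y0[m]; print(n,"chan",s,m.sum(),"x",a.min().round(4),a.max().round(4),"y",b.min().round(4),b.max().round(4))
    g=(c[...,1]>c[...,0]+15)&(c[...,1]>c[...,2]+15)&(abs(fx)<.03)&(abs(fy)<.07)&(z>.12)
    print("n",g.sum(),"fx",np.percentile(fx[g],[1,50,99]).round(4),"fy",np.percentile(fy[g],[1,50,99]).round(4),"z",z[g].min(),z[g].max())
    for lo,hi in((.14,.165),(.165,.19),(.19,.207),(.207,.218),(.22,.238),(.238,.25)):
        m=g&(z>lo)&(z<hi)
        if m.sum()>3: print(lo,m.sum(),"fx",np.percentile(fx[m],[2,25,50,75,98]).round(4),"fy",np.percentile(fy[m],[2,98]).round(4),"slope",np.polyfit(fy[m],fx[m],1)[0].round(3))
```

```text
top chan -1 91 x -0.0101 0.0117 y -0.0584 -0.0415
top chan 1 79 x -0.0101 0.0109 y 0.0421 0.0582
n 274 fx [-0.0099 -0.003   0.0046] fy [0.0054 0.0247 0.0516] z 0.14523511451050738 0.2885837844144288
0.14 9 fx [-0.004  -0.0037 -0.0029 -0.0022 -0.0007] fy [0.0309 0.0515] slope 0.067
0.165 14 fx [-0.0046 -0.0044 -0.0041 -0.0021 -0.001 ] fy [0.0048 0.0517] slope 0.036
0.19 21 fx [-0.0056 -0.0044 -0.0041 -0.0035 -0.0007] fy [0.0183 0.0509] slope 0.078
0.207 61 fx [-0.008  -0.0038 -0.0024 -0.0012  0.    ] fy [0.0209 0.0509] slope 0.064
0.22 41 fx [-0.0086 -0.0082 -0.0062 -0.0016  0.0027] fy [0.0122 0.0268] slope 0.316
0.238 118 fx [-0.0082 -0.0051 -0.0015  0.0016  0.0047] fy [0.0059 0.0259] slope -0.075
side chan -1 17 x -0.0092 0.0116 y -0.0603 -0.0428
side chan 1 21 x -0.01 0.0111 y 0.041 0.0571
n 199 fx [-0.0077 -0.0032  0.0065] fy [-0.0285  0.0242  0.052 ] z 0.14255615354083367 0.2400743382540471
0.14 43 fx [-0.0044 -0.0039 -0.0036 -0.0023  0.0009] fy [-0.0296  0.0529] slope 0.03
0.165 33 fx [-0.005  -0.0039 -0.0035 -0.0014  0.0001] fy [-0.0246  0.0504] slope 0.03
0.19 36 fx [-0.0042 -0.0037 -0.0034 -0.0016  0.0011] fy [-0.0056  0.05  ] slope 0.048
0.207 26 fx [-0.0076 -0.0032 -0.0016  0.0008  0.0056] fy [0.0199 0.0501] slope 0.036
0.22 37 fx [-0.0077 -0.0048 -0.0016  0.0012  0.0087] fy [0.0118 0.0258] slope -0.581
0.238 17 fx [-0.0071 -0.0031 -0.001   0.0023  0.0048] fy [-0.0134  0.0216] slope -0.054
```

Both cameras agree: the board needs about +2 mm along the fixture's x and about -1.3 mm along its y. I apply that and go down in steps, watching the force.

```bash
cat >> h.py <<'E'
T=np.array([.5458,-.2153])
E
python3 - <<'E'
from h import *
bot.move_l((*T,.342),ori(YAW+np.pi),feed=.08); bot.dwell(.2); s=st(); f0=s["ft_force"]
for z in (.334,.328,.322,.314,.300,.285):
    bot.move_l((*T,z),feed=.04); s=st(); d=s["ft_force"]-f0
    if abs(d[2])>8 or np.hypot(*d[:2])>12: print("stop",d); break
E
```

```text
t 8.27 pos [ 0.546  -0.2154  0.3425] f [ 0.3  0.6 -1.9] m [-0.04  0.02  0.  ] gap 0.0134 ff 48.8
t 8.62 pos [ 0.5456 -0.2152  0.3336] f [ 0.4 -0.4 -0.6] m [-0.02 -0.01 -0.06] gap 0.0134 ff 48.8
t 8.92 pos [ 0.5457 -0.2152  0.3276] f [-1.6  0.6 -1.2] m [ 0.04  0.   -0.03] gap 0.0132 ff 48.8
t 9.22 pos [ 0.5457 -0.2152  0.3217] f [ 0.2  0.3 -2.2] m [ 0.03  0.03 -0.01] gap 0.0133 ff 48.8
t 9.57 pos [ 0.5457 -0.2152  0.3136] f [-1.6  0.4 -1.9] m [0.03 0.01 0.03] gap 0.0128 ff 48.8
t 10.07 pos [ 0.5457 -0.2153  0.2998] f [ 0.5  0.1 -1.5] m [-0.04 -0.04  0.02] gap 0.0133 ff 48.8
t 10.59 pos [ 0.5457 -0.2153  0.2848] f [ 0.6 -0.5 -1.9] m [-0.01 -0.04 -0.05] gap 0.0131 ff 48.8
```

Entry was smooth, with no side force. Now I press it home.

Run:
```python
from h import *
for z in (.278,.272,.268,.265,.263,.2615,.260,.2585):
    bot.move_l((*T,z),feed=.03); bot.dwell(.1); s=st()
    if s["ft_force"][2]>18: break
```

```text
t 11.07 pos [ 0.5458 -0.2153  0.2781] f [ 0.2 -0.  -1.8] m [ 0.05 -0.03  0.02] gap 0.0132 ff 48.8
t 11.53 pos [ 0.546  -0.2154  0.2721] f [ 2.2 -0.8 -2.2] m [-0.22 -0.61  0.04] gap 0.0132 ff 48.7
t 11.91 pos [ 0.5459 -0.2153  0.2678] f [ 3.3 -0.4 -4.4] m [-0.32 -0.86  0.07] gap 0.0128 ff 48.8
t 12.26 pos [ 0.5458 -0.2153  0.2648] f [ 3.8 -1.5 -3.6] m [-0.26 -0.91  0.08] gap 0.0135 ff 48.8
t 12.61 pos [ 0.5461 -0.2154  0.2637] f [1.8 0.1 5.3] m [-0.07 -0.69  0.06] gap 0.0134 ff 50.1
t 12.96 pos [ 0.5462 -0.2154  0.2637] f [-0.8  2.3 20.2] m [0.55 0.45 0.03] gap 0.0134 ff 52.4
```

It bottomed at the expected TCP height (0.2637, 20 N). Now release, back off and check.

```bash
python3 - <<'E'
from h import *
bot.move_l((*T,.2637),feed=.03)
bot.set_gripper(.04); st()
bot.move_l((*T,.36),feed=.15)
L=O0=T+.115*YH-.085*XH
bot.reach((*L,.36),ori(YAW+np.pi)); bot.set_gripper(0.); st()
for n in("top","side"):
    im=imaging.get_image(n); np.savez(n+"2.npz",**im)
    P=cloud(im); c=im["color"].astype(int); z=P[...,2]; q=P[...,:2]-np.array({"top":(.5455,-.2164),"side":(.5422,-.2132)}[n]); fx=q@XH; fy=q@YH
    g=(c[...,1]>c[...,0]+40)&(c[...,1]>c[...,2]+40)&(abs(fx)<.02)&(abs(fy)<.035)&(z>.1)&(z<.14)
    t=g&(z>np.percentile(z[g],60)-.003)
    print(n,g.sum(),"z",np.percentile(z[g],[50,75,90,98]).round(4),"fx",np.percentile(fx[t],[2,98]).round(4),"fy",np.percentile(fy[t],[2,98]).round(4))
    k=im["color"][150:290,350:530] if n=="top" else im["color"][120:260,270:450]
    cv2.imwrite(f"pics/r{n}.png",cv2.resize(k[...,::-1],None,fx=3.2,fy=3.2,interpolation=cv2.INTER_CUBIC))
E
python3 -c "
import cv2,numpy as np
cv2.imwrite('pics/r.png',cv2.resize(np.hstack([cv2.imread('pics/r%s.png'%n) for n in('top','side')]),(800,311)))"
```

```text
t 13.58 pos [ 0.5455 -0.2152  0.2633] f [ 0.3  0.  -0.3] m [ 0.02 -0.02  0.02] gap 0.0403 ff 0.0
t 15.47 pos [ 0.49   -0.084   0.3599] f [ 0.7 -0.4 -0.1] m [ 0.02  0.01 -0.03] gap 0.0002 ff 0.0Traceback (most recent call last):
  File "<stdin>", line 11, in <module>
    return _quantile_unchecked(
        a, q, axis, out, overwrite_input, method, keepdims, weights)
    return _ureduce(a,
                    func=_quantile_ureduce_func,
    ...<5 lines>...
                    overwrite_input=overwrite_input,
                    method=method)
    r = func(a, **kwargs)
    result = _quantile(arr,
                       quantiles=q,
    ...<2 lines>...
                       out=out,
                       weights=wgt)
    slices_having_nans = np.isnan(arr[-1, ...])
                                  ~~~^^^^^^^^^
IndexError: index -1 is out of bounds for axis 0 with size 0
[ WARN:0@0.013] global loadsave.cpp:275 findDecoder imread_('pics/rtop.png'): can't open/read file: check file path/integrity
[ WARN:0@0.013] global loadsave.cpp:275 findDecoder imread_('pics/rside.png'): can't open/read file: check file path/integrity
Traceback (most recent call last):
cv2.error: OpenCV(4.12.0) :-1: error: (-5:Bad argument) in function 'resize'
> Overload resolution failed:
>  - src data type = object is not supported
>  - Expected Ptr<cv::UMat> for argument 'src'
```

The arm hides the board from the top camera. I move it aside and look again.

```bash
cat > chk.py <<'E'
from h import *
import sys
ks=[]
for n in("top","side"):
    im=imaging.get_image(n)
    P=cloud(im); c=im["color"].astype(int); z=P[...,2]; q=P[...,:2]-np.array({"top":(.5455,-.2164),"side":(.5422,-.2132)}[n]); fx=q@XH; fy=q@YH
    k=im["color"][150:290,350:530] if n=="top" else im["color"][120:260,270:450]
    ks.append(cv2.resize(k[...,::-1],(400,311),interpolation=cv2.INTER_CUBIC))
    g=(c[...,1]>c[...,0]+40)&(c[...,1]>c[...,2]+40)&(abs(fx)<.02)&(abs(fy)<.035)&(z>.1)&(z<.14)
    r=(c[...,0]>130)&(c[...,1]<80)&(abs(fx)<.06)&(abs(fy-.115)<.03)&(z>.07)
    if r.any(): print(n,"knob",r.sum(),fx[r].mean().round(4),z[r].max().round(4))
    if g.sum()>5:
        t=g&(z>np.percentile(z[g],60)-.003)
        print(n,g.sum(),"z",np.percentile(z[g],[50,75,90,98]).round(4),"fx",np.percentile(fx[t],[2,98]).round(4),"fy",np.percentile(fy[t],[2,98]).round(4))
cv2.imwrite(sys.argv[1],np.hstack(ks))
E
python3 -c "
from h import *
bot.reach((.38,.12,.36),ori(YAW+np.pi)); st()"; python3 chk.py pics/r1.png
```

```text
t 16.44 pos [0.3808 0.1196 0.3602] f [0.7 0.7 0.3] m [ 0.03  0.04 -0.03] gap 0.0002 ff 0.0
top 219 z [0.1204 0.1214 0.1226 0.1241] fx [-0.0055  0.0064] fy [-0.0235  0.0242]
side knob 56 -0.0252 0.1082
side 48 z [0.1166 0.1176 0.1181 0.1194] fx [-0.0054  0.0064] fy [-0.0198  0.0232]
```

View pics/r1.png

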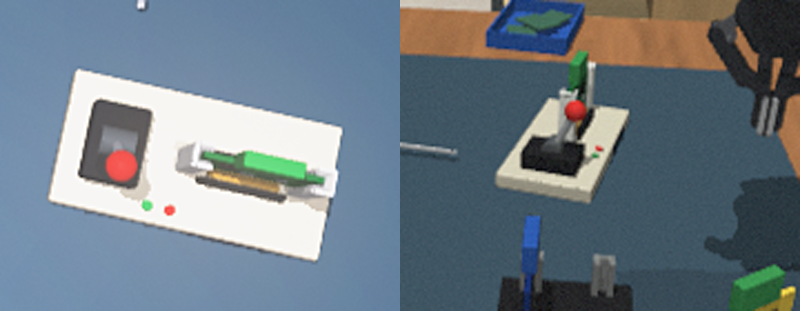

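The board stands centred in the slot between (190,158) and (325,182). The block top reads 120.4 mm in the top camera, which reads 0.8 mm high, so the board is home. The lever is still off, knob at (121,165). Now I push the lever.

```bash
python3 - <<'E'
from h import *
S=lambda x:T+.115*YH+x*XH
bot.reach((*S(-.085),.30),ori(YAW+np.pi))
bot.move_l((*S(-.085),.263),feed=.1); s=st(); f0=s["ft_force"]
for x in (-.06,-.04,-.02,-.008,-.003,.001,.004,.007):
    bot.move_l((*S(x),.263),feed=.06); bot.dwell(.05); s=st(); d=(s["ft_force"]-f0)[:2]@XH; print(x,d.round(1))
    if d<-10: break
bot.dwell(.2)
bot.move_l((*S(-.06),.263),feed=.12); bot.move_l((*S(-.07),.33),feed=.15); bot.reach((.38,.12,.36),ori(YAW+np.pi)); st()
E
python3 chk.py pics/r2.png
```

```text
t 18.01 pos [ 0.4899 -0.083   0.2634] f [ 0.3 -0.  -0.4] m [-0.03 -0.01 -0.01] gap -0.0004 ff 0.0
t 18.62 pos [ 0.514  -0.0895  0.2628] f [ 0.2 -0.2  0. ] m [ 0.06 -0.06 -0.01] gap -0.0001 ff 0.0
-0.06 0.0
t 19.16 pos [ 0.5336 -0.0941  0.2628] f [ 1.1 -0.5  1.1] m [ 0.02 -0.01 -0.01] gap -0.0001 ff 0.0
-0.04 1.0
t 19.69 pos [ 0.553  -0.0988  0.2629] f [ 0.6 -0.1 -0.1] m [ 0.04 -0.   -0.02] gap 0.0001 ff 0.0
-0.02 0.4
t 20.09 pos [ 0.5648 -0.1016  0.2629] f [-0.6 -0.1  0.7] m [-0.01  0.01 -0.04] gap -0.0001 ff 0.0
-0.008 -0.8
t 20.39 pos [ 0.5697 -0.1028  0.263 ] f [-0.7  0.1 -0.5] m [-0.    0.04 -0.  ] gap 0.0 ff 0.0
-0.003 -1.0
t 20.69 pos [ 0.5737 -0.1037  0.263 ] f [-0.6 -0.1  0.2] m [-0.01  0.03 -0.  ] gap 0.0 ff 0.0
0.001 -0.8
t 20.99 pos [ 0.5761 -0.1043  0.2629] f [-3.4  0.8  0.7] m [ 0.18  0.7  -0.02] gap 0.0001 ff 1.8
0.004 -3.7
t 21.29 pos [ 0.5774 -0.1045  0.2626] f [-13.    3.4   8.1] m [ 0.58  2.65 -0.03] gap -0.0001 ff 7.7
0.007 -13.6
t 23.76 pos [0.3807 0.1196 0.3598] f [ 0.1 -0.3  0.8] m [ 0.04 -0.06 -0.04] gap 0.0004 ff 0.0
top knob 43 0.0295 0.1085
top 221 z [0.1204 0.1213 0.1222 0.1229] fx [-0.0055  0.0064] fy [-0.0231  0.0242]
side knob 55 0.0282 0.1057
side 51 z [0.1163 0.1177 0.1184 0.1188] fx [-0.0048  0.0067] fy [-0.021   0.0253]
```

View pics/r2.png

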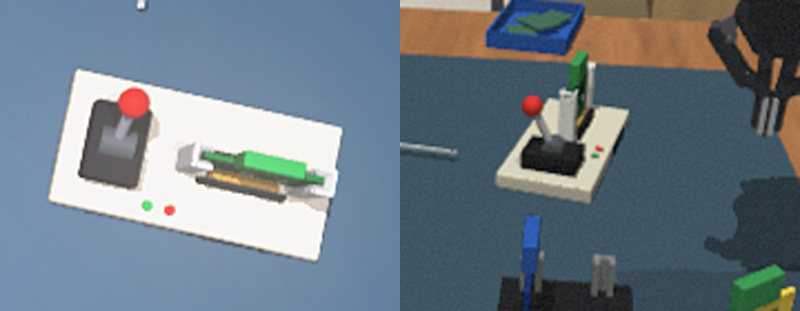

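The knob is now at (133,103), fully over (about +29 mm in the fixture's x). The board has not moved, and the blue board is still upright in the rack.

```bash
python3 -c "
from h import *
print(bot.hand_in())"
```

```text
the job is handed in; nothing more can be done
None
```

The green board is home in the fixture, the power lever is fully over at its stop, the arm is clear of everything, and the job was handed in at about 24 s; no verdict came back.

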